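# Board into the kit tray, then present the tray to the scanner

### The arm

A 6-joint arm with a two-finger parallel gripper is mounted at the origin on the work surface. World frame = base frame: x ahead of the robot, y to its left, z up, the work surface at z = 0. Lengths are in m, angles in rad, forces in N, time in s.
With the tool pointing down it reaches from about 0.3 to 0.75 m from the base axis. Payload 8.5 kg.
Tool frame: the origin (TCP) lies at the very end of the fingers, on their centre line; the grasp point (between the pads) lies manip.grip_point_offset behind it (manip.grip_point_offset is the distance from the TCP to the grasp point, in m); z points along the fingers, y is the direction in which the jaws open and shut (so a half turn about z gives the same grasp; the last joint's range is limited). The gripper opens to 85 mm and grips with 20 to 120 N. Pads are 22 mm wide; open, the fingers measure 114 mm over their backs; the gripper's body (76 mm by 85 mm) begins 54 mm behind the grasp point. The pads swing forward as they close: fully open they stand 13 mm farther back than shut.
Start: joints at [-1.492, 0.381, 1.297, -0, 1.464, -0.215], TCP at [0.159, -0.526, 0.231] pointing down, gripper open.
Joint ranges: [-3.11, 3.11], [-0.89, 2.33], [0.22, 2.48], [-1.42, 4.56], [0.17, 2.85], [-2.88, 2.88]. Speed limits (rad/s): [2.39, 2.39, 3.14, 3.14, 3.14, 3.14].

### API

Orientations are given as a unit quaternion [x, y, z, w].
In Python, from bench import manip gives the robot as it stands. The module is installed in compiled form; this text tells all that it offers.
- The arm moves only by the tool send_rows, never from a script. Its argument "deltas" is a list of rows, each a list of 3 entries, a list of its own where there are three numbers: the shift along the tool's x, y, z in cm, then the turn, a rotation vector about the tool's x, y, z in rad, then the finger opening in cm, from 0 to 8.54. A call has 1 to 5 rows; each row shifts and turns the commanded pose from where the row before left it, along the tool's axes as they then stand; what a row does not reach is not made up. A row lasts 1/8 s, in which the tool goes at most 62.5 mm and 10.7 degrees, less where a joint would pass 70% of its speed; a pose out of reach is approached as far as the arm can. A call with a gripper value outside its range is refused whole. The fingers move at their own pace and stop on an object; "newtons" is the grip in N (left out, the last holds). Time passes only in rows, so rows that do not move let the fingers close. It gives the time, the measured TCP pose, the force and the opening at its end, in the units of the state.
- manip.observe(): the state, without advancing time (a new reading comes with each control period).
- manip.snapshot(name): name is "scene" or "top" or "wrist"; returns the picture (420x560x3 uint8, red, green, blue); there is no depth.
- manip.calibration(name): a dict with "mtx" (3x3 intrinsics, pixels), "R" (3x3) and "t" (3): a world point X has camera coordinates R X + t. Camera axes: x right, y down, z forward; pixel columns grow to the right and rows downward; lengths in m; the calibration is good to about 2 mm. The wrist camera is an equidistant fisheye: a pixel r from the principal point sees the ray r / f radians off the axis. A picture is of the moment at which its call begins: read the wrist's pose just before it. calibration takes no time and is no camera call; for the wrist camera it gives the pose at the moment of the call.
- manip.close_job(): hands the job in, once; it reports no verdict.
The state is a dict: "clock": time; "joint_pos": joint angles; "joint_vel": joint speeds; "effort": joint torques, N m; "position": TCP position; "eef_rot": TCP orientation; "ft_force": force on the tool from outside, world axes, zero at the start; "moment": the same for the moment, N m; "width": opening from 0.0 (shut) to 1.0 (fully open).
Only numpy, scipy, OpenCV 4.12 (cv2) and the standard library are available. Lean on these libraries where they do the work, as an engineer would, in place of code of your own. Each camera call takes 0.05 s, during which the arm holds its last target.

### The job

Take the green circuit board out of the rack and slide it down into the grey card holder on the end of the black kit tray, fully home, with its bar-code sticker facing outward, away from the tray's handle. Then lift the tray by its handle and finish holding it still and level in the air in front of the scanner, the sticker squarely facing the red window at the window's height and about 100 mm from it. The red ball lies loose in a shallow pocket of the tray and must never leave it, so do not tip the tray, and leave the blue board and everything else on the bench where it is.

Things in the scene. Friction and masses are not known exactly. Their poses are not given: they have to be found in the camera images.
- tray: Loose black kit tray, 0.34 kg, base 200 (x) x 120 (y) x 6 mm, rim 16 mm high. Origin: centre of the underside. A grey handle bar on two posts crosses above its middle along y; the card holder stands at the +x end (x = +82 mm), the ball pocket near the -x end (x = -58 mm). Otherwise only low parts, under 16 mm.
- tray_grip (a point): Centre of the tray's handle bar, 90 mm above the tray's underside; axes as the tray. The bar is 14 mm thick (x), 20 mm high (80 to 100 mm above the underside) and 98 mm long between its posts (y): pinch it from above, jaws closing along the tray's x.
- holder_seat (a point): Centre of the floor of the slot of the tray's grey card holder, 82 mm to +x of the tray's centre, 6 mm above its underside; axes as the tray. The slot is open at the top: 5 mm (x) by 52.5 mm (y), 30 mm deep; above its mouth sloping lead-in lips rise 5.5 mm and open it to about 12 x 59 mm (outer size 18 x 65 mm).
- pocket (a point): Where the ball's centre is when it rests mid-pocket: 58 mm to -x of the tray's centre, 23 mm above its underside; axes as the tray. The pocket is a ring of 28 mm inner diameter with a rim only 3 mm high: the ball can roll about 4.5 mm to any side and gets over the rim if the tray is tipped about 34 degrees or jerked.
- ball_center (a point): Centre of the loose red plastic ball, 34 mm diameter, 30 g, which starts in the tray's pocket.
- board: Loose green circuit board, 45 g, upright: 50 mm wide (y), 3 mm thick (x), 74 mm high with its connector. Origin: centre of its lower edge; z up, +x out of the face with the sticker. It starts in a slot of the rack, the lower 18 mm inside, perhaps leaning a few degrees. In the holder its +x must point along the tray's +x.
- board_grip (a point): Centre of the white connector along the green board's top, 67 mm above its lower edge; axes as the board. The connector is 12 mm thick (x), 40 mm long (y), 60 to 74 mm above the lower edge: pinch it from above, jaws closing along the board's x.
- board_label (a point): Centre of the white bar-code sticker (22 x 16 mm) on the +x face of the green board, 10 mm to +y of its middle and 46 mm above its lower edge.
- rack: Fixed black board rack, 150 (x) x 72 (y) x 26 mm (30 mm at its end ridges). Origin: centre of its underside. Two slots run along its y at x = -45 and +45 mm, their floor 8 mm above the bench; one holds the green board and the other the blue one, the stickers facing the rack's +x.
- blue_board: Loose blue board of the same shape, with a blue connector, in the rack's other slot (origin: centre of its lower edge). Not wanted: leave it standing there.
- scanner: Fixed bar-code scanner on a stand: round foot of 100 mm, 216 mm high, black head 70 x 86 x 92 mm whose middle is 170 mm above the bench. Origin: centre of its underside; its window faces its -x.
- scanner_window (a point): Centre of the scanner's red window (66 x 62 mm), 37 mm ahead (-x) of the scanner's origin and 170 mm above the bench; axes as the scanner, so the window looks along -x, and the tray's +x must point along this point's +x to show it the sticker.
- solder_spool: Loose solder spool with blue flanges, 58 mm diameter, 42 mm high. Leave alone.
- screwdriver: Loose screwdriver with a yellow handle lying on the bench. Leave alone.
- flux_bottle: Loose clear bottle with a white cap, 44 mm diameter, 110 mm high. Leave alone.
- multimeter: Loose yellow multimeter lying flat, 150 x 76 x 41 mm. Leave alone.
- parts_bin: Loose blue parts bin, 170 x 110 x 50 mm. Leave alone.

How it is judged:
By the outcome, as a careful person would: the job done as asked, in the order asked, and still so for the second after the job is handed in, while the arm keeps its last pose, push and grip.
It also fails if it takes over 59 s, if anything falls off the work surface, if the arm or the gripper's body presses on something with over 40 N, if the wrist force passes 120 N, or if a joint passes its speed limit or range.

## Working session

There is one attempt and no reset: what is moved stays moved. The work goes in short steps, Python scripts to look and compute and a tool call to move; the robot and the scene stay as the last step left them, time stands still between calls to the robot, and variables do not carry over. Pictures are saved under pics/ and viewed, and the job is handed in when it is done.

Besides the shell and the picture viewer there is one more tool, called as a command line: name --argument value ..., lists and objects as JSON in quotes. send_rows: Moves the arm, as the interface text tells. Its arguments: {"type":"object","properties":{"deltas":{"type":"array"},"newtons":{"type":"number"}},"required":["deltas"]}

```bash
mkdir -p pics; python3 - <<'E'
from bench import manip
import cv2
s=manip.observe(); print(s, manip.grip_point_offset)
for n in("scene","top","wrist"):
    c=manip.calibration(n); print(n,c)
    cv2.imwrite(f"pics/{n}0.png",manip.snapshot(n)[:,:,::-1])
E
```

```text
{'clock': 0.0, 'joint_pos': array([-1.49229928e+00,  3.81199685e-01,  1.29827159e+00,  5.14190783e-05,
        1.46358101e+00, -2.15291914e-01]), 'joint_vel': array([ 0.00021622,  0.00054352,  0.00035098, -0.00022541,  0.00016943,
        0.00042106]), 'effort': array([ 3.55813318e-04, -4.48464131e+01, -2.31276244e+01, -1.39836925e-04,
        4.82124015e-03,  9.08889604e-06]), 'position': array([ 0.15926116, -0.52613423,  0.23070614]), 'eef_rot': array([ 9.89230534e-01,  1.46363991e-01,  7.53784183e-05, -7.26357642e-04]), 'ft_force': array([ 0.25797338, -0.24735248,  0.13499551]), 'moment': array([-0.00743138,  0.01474383, -0.02398645]), 'width': 0.9995228397372589} 0.0187
scene {'mtx': array([[380.65805094,   0.        , 273.37718786],
       [  0.        , 380.65805094, 208.2261412 ],
       [  0.        ,   0.        ,   1.        ]]), 'R': array([[ 0.44189541,  0.89685695, -0.01939238],
       [ 0.4689123 , -0.24936153, -0.84731345],
       [-0.76475467,  0.3653306 , -0.53073897]]), 't': array([-0.26014564, -0.16846407,  1.74825284])}
top {'mtx': array([[524.39933102,   0.        , 281.23705611],
       [  0.        , 524.39933102, 210.9796771 ],
       [  0.        ,   0.        ,   1.        ]]), 'R': array([[-0.01368421, -0.99988996,  0.00572732],
       [-0.99776111,  0.01327962, -0.06554711],
       [ 0.06546384, -0.00661145, -0.99783304]]), 't': array([0.01388647, 0.58177715, 1.84289085])}
wrist {'mtx': array([[325.1922621 ,   0.        , 278.5680814 ],
       [  0.        , 325.1922621 , 207.89267139],
       [  0.        ,   0.        ,   1.        ]]), 'R': array([[ 0.28989481, -0.95705702, -0.00169399],
       [-0.91271836, -0.27699617,  0.30036365],
       [-0.28793437, -0.08552772, -0.95382326]]), 't': array([-0.54936316, -0.0395311 ,  0.37924741])}
```

View pics/scene0.png

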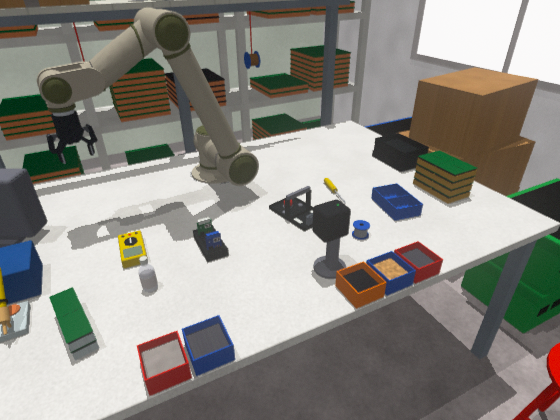

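View pics/top0.png

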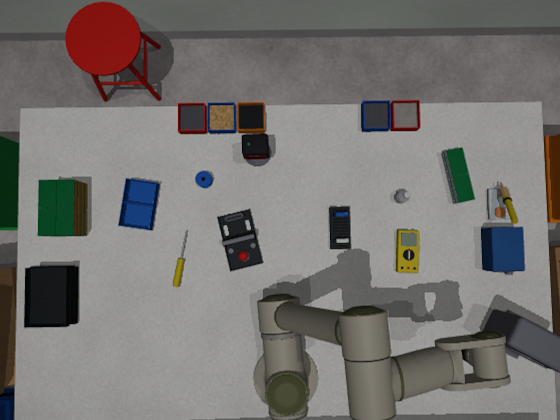

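View pics/wrist0.png

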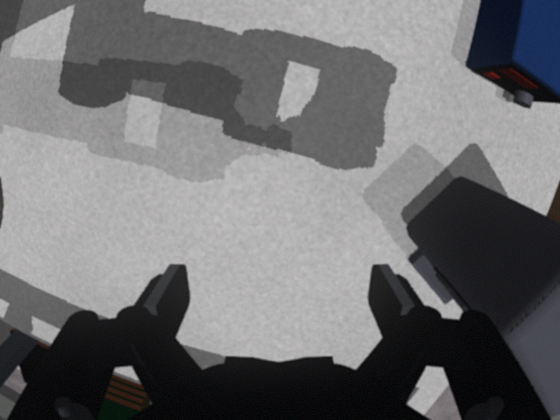

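The scene and top pictures show the rack near top pixel (340,228), the tray near (241,240) with the ball at (244,256), and the scanner near (256,147). I'll enlarge these.

```bash
python3 - <<'E'
import cv2
t=cv2.imread("pics/top0.png")
a=cv2.resize(t[195:285,205:285],None,fx=6,fy=6,interpolation=cv2.INTER_CUBIC)
b=cv2.resize(t[195:260,315:365],None,fx=6,fy=6,interpolation=cv2.INTER_CUBIC)
import numpy as np
cv2.imwrite("pics/za.png",a); 
s=cv2.imread("pics/scene0.png")
cv2.imwrite("pics/zb.png",cv2.resize(b,None,fx=1.5,fy=1.5))
cv2.imwrite("pics/zs.png",cv2.resize(s[170:285,185:385],None,fx=4,fy=4,interpolation=cv2.INTER_CUBIC))
E
```

```text
(no output)
```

View pics/za.png

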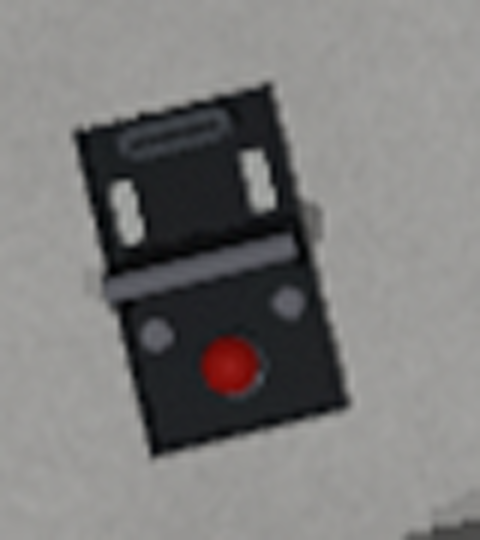

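View pics/zb.png

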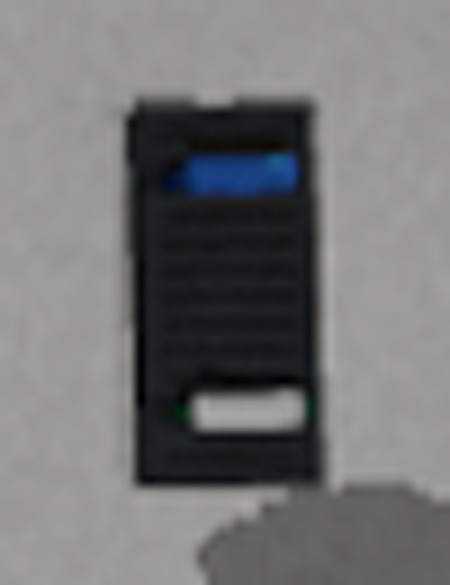

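View pics/zs.png

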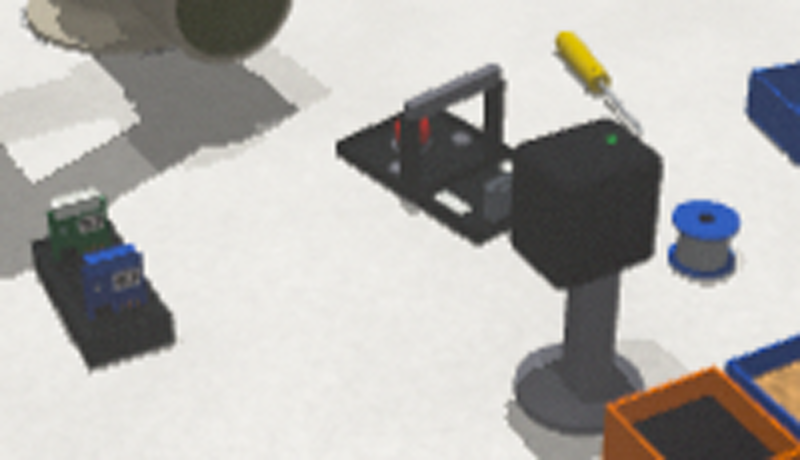

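```bash
cat > h.py <<'E'
from bench import manip
import numpy as np, cv2
from scipy.spatial.transform import Rotation as Ro
def ray(n,uv,c=None):
    c=c or manip.calibration(n); K=c["mtx"]
    x=(uv[0]-K[0,2])/K[0,0]; y=(uv[1]-K[1,2])/K[1,1]
    if n=="wrist":
        r=np.hypot(x,y); d=np.array([x/r*np.sin(r),y/r*np.sin(r),np.cos(r)]) if r>1e-9 else np.array([0,0,1.])
    else: d=np.array([x,y,1.])
    return -c["R"].T@c["t"], c["R"].T@d
def p2w(n,uv,z,c=None):
    C,d=ray(n,uv,c); return C+d*(z-C[2])/d[2]
def w2p(n,X,c=None):
    c=c or manip.calibration(n);K=c["mtx"]; q=c["R"]@np.asarray(X,float)+c["t"]
    if n=="wrist":
        r=np.hypot(q[0],q[1]); th=np.arctan2(r,q[2]); x,y=q[0]/r*th,q[1]/r*th
    else: x,y=q[0]/q[2],q[1]/q[2]
    return np.array([K[0,0]*x+K[0,2],K[1,1]*y+K[1,2]])
def toolrot(yaw):
    # tool z down, tool y along world direction yaw (jaw axis = body x)
    y=np.array([np.cos(yaw),np.sin(yaw),0]); z=np.array([0,0,-1.]); x=np.cross(y,z)
    return np.c_[x,y,z]
def goto(pos,yaw):
    "delta from measured pose to TCP pos with jaw axis at yaw (nearest of the half turns printed)"
    s=manip.observe(); R0=Ro.from_quat(s["eef_rot"])
    d=R0.inv().apply(np.asarray(pos)-s["position"])*100
    print("shift cm",d.round(2))
    for k in (0,np.pi):
        rv=(R0.inv()*Ro.from_matrix(toolrot(yaw+k))).as_rotvec(); print("  rot",rv.round(3), "q6",s["joint_pos"][5].round(2))
E
python3 - <<'E'
from h import *
f=lambda uv,z:p2w("top",uv,z).round(4)
za=lambda u,v:((u/6)+205-.42,(v/6)+195-.42)
zb=lambda u,v:((u/9)+315-.45,(v/9)+195-.45)
print("bar L",f(za(104,290),.1),"R",f(za(298,245),.1))
print("holder L",f(za(120,146),.0415),"R",f(za(234,119),.0415))
print("ball",f(za(231,366),.023))
for p in [(78,131),(271,86),(348,406),(154,457)]: print("rim",f(za(*p),.016))
print("green conn",[f(zb(*p),.082) for p in [(190,412),(306,408)]])
print("green",f(zb(248,410),.082),"blue",f(zb(242,172),.082))
for p in [(128,102),(313,100),(325,484),(138,486)]: print("rack",f(zb(*p),.028))
s=manip.observe()
im=cv2.imread("pics/top0.png")
cv2.imwrite("pics/zc.png",cv2.resize(im[125:175,230:285],None,fx=10,fy=10,interpolation=cv2.INTER_CUBIC))
E
```

```text
bar L [0.4711 0.2086 0.1   ] R [0.4949 0.099  0.1   ]
holder L [0.5552 0.205  0.0415] R [0.5701 0.1383 0.0415]
ball [0.426  0.1426 0.023 ]
rim [0.5658 0.2323 0.016 ]
rim [0.591  0.1179 0.016 ]
rim [0.4015 0.0744 0.016 ]
rim [0.3732 0.1888 0.016 ]
green conn [array([ 0.4747, -0.1783,  0.082 ]), array([ 0.4757, -0.2224,  0.082 ])]
green [ 0.4752 -0.2003  0.082 ] blue [ 0.5658 -0.2     0.082 ]
rack [ 0.5972 -0.1623  0.028 ]
rack [ 0.597  -0.2351  0.028 ]
rack [ 0.4463 -0.2364  0.028 ]
rack [ 0.4466 -0.1633  0.028 ]
```

View pics/zc.png

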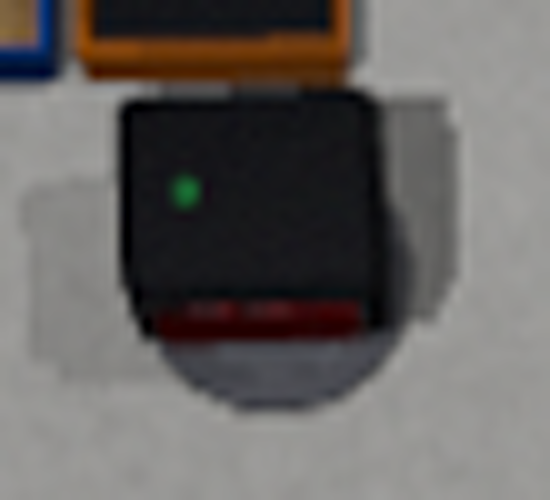

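```bash
python3 - <<'E'
from h import *
zc=lambda u,v:((u/10)+230-.45,(v/10)+125-.45)
f=lambda uv,z:p2w("top",zc(*uv),z).round(4)
print("head back",f((122,100),.216),f((375,96),.216))
print("front edge window",[f(p,.201) for p in [(160,306),(362,300)]],[f(p,.139) for p in [(155,340),(358,338)]])
print("foot bottom",f((275,411),.008))
print("led",f((186,192),.216))
im=cv2.imread("pics/scene0.png")
cv2.imwrite("pics/zd.png",cv2.resize(im[190:290,300:360],None,fx=6,fy=6,interpolation=cv2.INTER_CUBIC))
# wrist pre-view pose above rack
goto([.40,-.20,.30],0)
E
```

```text
head back [0.816  0.1305 0.216 ] [0.8163 0.0494 0.216 ]
front edge window [array([0.7519, 0.1198, 0.201 ]), array([0.753 , 0.0547, 0.201 ])] [array([0.7512, 0.1254, 0.139 ]), array([0.751 , 0.0575, 0.139 ])]
foot bottom [0.7469 0.0906 0.008 ]
led [0.786  0.1103 0.216 ]
shift cm [ 32.49 -24.26  -6.88]
  rot [-1.000e-03 -1.000e-03 -1.277e+00] q6 -0.22
  rot [-1.000e-03  1.000e-03  1.865e+00] q6 -0.22
```

View pics/zd.png

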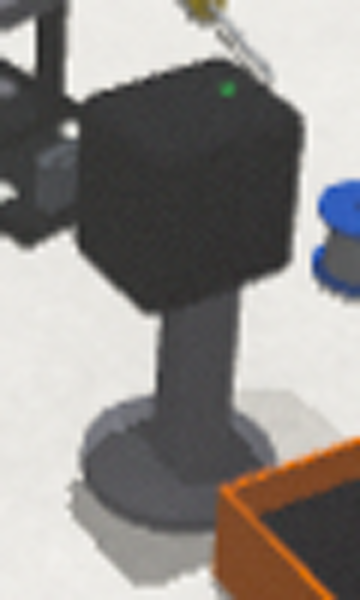

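```bash
cat >> h.py <<'E'
def plan(pos,yaw,n,k=0,ease=False):
    s=manip.observe(); R0=Ro.from_quat(s["eef_rot"]); p0=s["position"]
    R1=Ro.from_matrix(toolrot(yaw+k*np.pi)); rv=(R0.inv()*R1).as_rotvec()
    if not np.isscalar(n): fr=np.r_[0,np.cumsum(n)/np.sum(n)]
    elif ease: t=np.linspace(0,1,n+1); fr=t*t*(3-2*t)
    else: fr=np.linspace(0,1,n+1)
    P=[p0+f*(np.asarray(pos)-p0) for f in fr]; R=[R0*Ro.from_rotvec(rv*f) for f in fr]
    for i in range(len(fr)-1):
        d=R[i].inv().apply(P[i+1]-P[i])*100; w=(R[i].inv()*R[i+1]).as_rotvec()
        print([d.round(2).tolist(),w.round(3).tolist()])
    print("left now: pos",p0.round(4),"t",s["clock"])
E
python3 -c "
from h import *
plan([.475,-.20,.25],0,10)"
```

```text
[[3.97, -2.21, -0.19], [-0.0, -0.0, -0.128]]
[[4.22, -1.69, -0.19], [-0.0, -0.0, -0.128]]
[[4.4, -1.13, -0.19], [-0.0, -0.0, -0.128]]
[[4.5, -0.57, -0.19], [-0.0, -0.0, -0.128]]
[[4.54, 0.01, -0.19], [-0.0, -0.0, -0.128]]
[[4.5, 0.59, -0.19], [-0.0, -0.0, -0.128]]
[[4.39, 1.16, -0.19], [-0.0, -0.0, -0.128]]
[[4.21, 1.71, -0.19], [-0.0, -0.0, -0.128]]
[[3.95, 2.23, -0.19], [-0.0, -0.0, -0.128]]
[[3.64, 2.72, -0.19], [-0.0, -0.0, -0.128]]
left now: pos [ 0.1592 -0.5262  0.2309] t 0.15
```

send_rows --deltas '[[[3.97,-2.21,-0.19],[0,0,-0.128],8.5],[[4.22,-1.69,-0.19],[0,0,-0.128],8.5],[[4.4,-1.13,-0.19],[0,0,-0.128],8.5],[[4.5,-0.57,-0.19],[0,0,-0.128],8.5],[[4.54,0.01,-0.19],[0,0,-0.128],8.5]]'

```text
clock: 0.78
position: [0.3179, -0.3619, 0.2407]
eef_rot: [0.892, 0.452, 0.0, -0.0]
ft_force: [1.3, -0.7, 0.0]
width: 0.996
```

send_rows --deltas '[[[4.5,0.59,-0.19],[0,0,-0.128],8.5],[[4.39,1.16,-0.19],[0,0,-0.128],8.5],[[4.21,1.71,-0.19],[0,0,-0.128],7],[[3.95,2.23,-0.19],[0,0,-0.128],6],[[3.64,2.72,-0.19],[0,0,-0.128],5]]'

```text
clock: 1.4
position: [0.4755, -0.1984, 0.2502]
eef_rot: [0.705, 0.71, -0.0, -0.0]
ft_force: [0.1, -0.4, -0.5]
width: 0.586
```

send_rows --deltas '[[[0,0,0],[0,0,0],5],[[0,0,0],[0,0,0],5]]'

```text
clock: 1.65
position: [0.4743, -0.1998, 0.2501]
eef_rot: [0.706, 0.708, -0.0, -0.0]
ft_force: [-0.4, -0.7, 0.0]
width: 0.589
```

```bash
python3 - <<'E'
from h import *
import pickle
pickle.dump(manip.calibration("wrist"),open("c1.pkl","wb"))
cv2.imwrite("pics/w1.png",manip.snapshot("wrist")[:,:,::-1])
s=manip.observe(); print(s["position"],s["eef_rot"],s["joint_pos"].round(3),s["width"],s["clock"])
E
```

```text
[ 0.47409902 -0.20016395  0.25012689] [ 7.06595254e-01  7.07617875e-01 -1.52305682e-04 -2.56975862e-04] [-0.63   0.305  1.358 -0.     1.479 -0.631] 0.5870220534651351 1.7
```

View pics/w1.png

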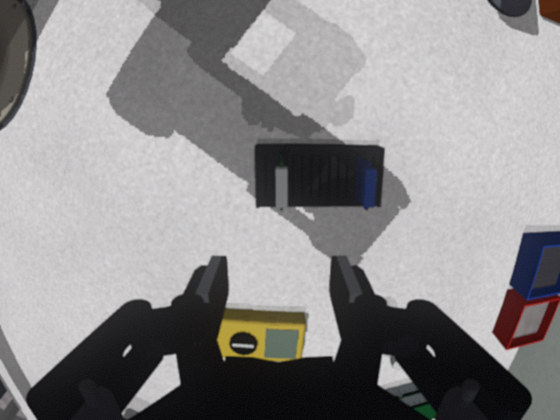

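The wrist view shows the white connector at about (281,187) and the blue one at (369,187). I'll enlarge the rack and project the expected geometry onto it.

```bash
python3 - <<'E'
from h import *
import pickle
c=pickle.load(open("c1.pkl","rb"))
im=cv2.imread("pics/w1.png")
z=cv2.resize(im[135:220,245:395],None,fx=5,fy=5,interpolation=cv2.INTER_CUBIC)
cv2.imwrite("pics/w1z.png",z)
g=im.astype(int)
m=((g.min(2)>110)&(g.max(2)-g.min(2)<40)).astype(np.uint8); m[:, :270]=0; m[:,292:]=0; m[:160]=0;m[212:]=0
ys,xs=np.nonzero(m); print(xs.min(),xs.max(),ys.min(),ys.max(),xs.mean(),ys.mean())
print("conn mean",p2w("wrist",(xs.mean(),ys.mean()),.082,c))
E
```

```text
270 291 170 211 281.0093676814988 192.3536299765808
conn mean [ 0.47612665 -0.20459632  0.082     ]
```

View pics/w1z.png

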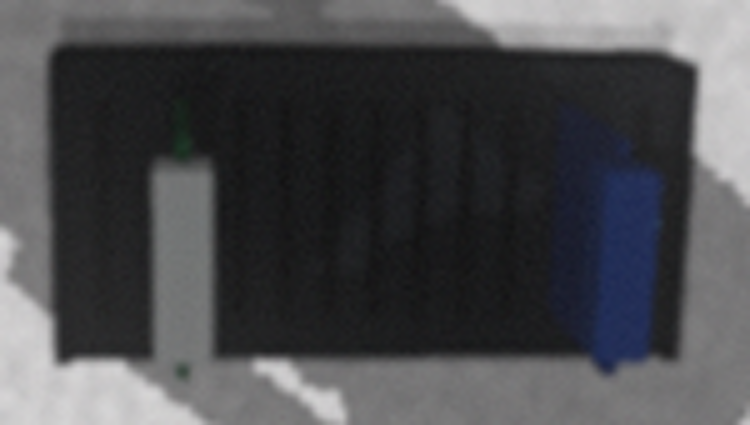

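```bash
python3 - <<'E'
from h import *
import pickle
c=pickle.load(open("c1.pkl","rb"))
f=lambda u,v,z:p2w("wrist",(u/5+245-.4,v/5+135-.4),z,c).round(4)
print([f(*p,.082) for p in [(152,160),(214,160),(152,358),(214,358)]])
print("low",[f(*p,.068) for p in [(152,160),(214,160)]])
print("board edge ends", f(182,98,.067),f(182,372,.067))
print("rack",[f(*p,.028) for p in [(50,45),(695,50),(58,360),(680,358)]])
print("blue",[f(*p,.082) for p in [(606,168),(662,168),(594,360),(648,362)]])
E
```

```text
[array([ 0.4702, -0.1789,  0.082 ]), array([ 0.4822, -0.1788,  0.082 ]), array([ 0.4702, -0.2189,  0.082 ]), array([ 0.4826, -0.2189,  0.082 ])]
low [array([ 0.47  , -0.1814,  0.068 ]), array([ 0.4826, -0.1813,  0.068 ])]
board edge ends [ 0.4761 -0.1688  0.067 ] [ 0.4763 -0.2266  0.067 ]
rack [array([ 0.4467, -0.1622,  0.028 ]), array([ 0.5951, -0.1605,  0.028 ]), array([ 0.4475, -0.2361,  0.028 ]), array([ 0.5973, -0.2351,  0.028 ])]
blue [array([ 0.56  , -0.1792,  0.082 ]), array([ 0.5717, -0.1789,  0.082 ]), array([ 0.5604, -0.219 ,  0.082 ]), array([ 0.5721, -0.2194,  0.082 ])]
```

send_rows --deltas '[[[0.12,0.21,5],[0,0,0.001],4.5],[[0,0,5],[0,0,0],4],[[0,0,4.5],[0,0,0],4],[[0,0,3],[0,0,0],4],[[0,0,1.9],[0,0,0],4]]'

```text
clock: 2.33
position: [0.4756, -0.1992, 0.0549]
eef_rot: [0.707, 0.707, -0.0, -0.001]
ft_force: [0.8, -1.0, -0.9]
width: 0.471
```

send_rows --deltas '[[[0,0,0],[0,0,0],4]]'

```text
clock: 2.45
position: [0.4757, -0.199, 0.0554]
eef_rot: [0.707, 0.707, -0.0, -0.001]
ft_force: [-0.0, 0.8, 0.7]
width: 0.469
```

```bash
python3 - <<'E'
from h import *
import pickle
s=manip.observe(); print(s["position"],s["eef_rot"],s["width"],s["ft_force"].round(2),s["clock"])
c=manip.calibration("wrist"); im=manip.snapshot("wrist")[:,:,::-1].copy()
cv2.imwrite("pics/w2.png",im)
E
```

```text
[ 0.47566156 -0.19899089  0.05542916] [ 7.07140097e-01  7.07072133e-01 -2.71005903e-04 -1.34487038e-03] 0.4692202751769572 [-0.03  0.79  0.69] 2.45
```

View pics/w2.png

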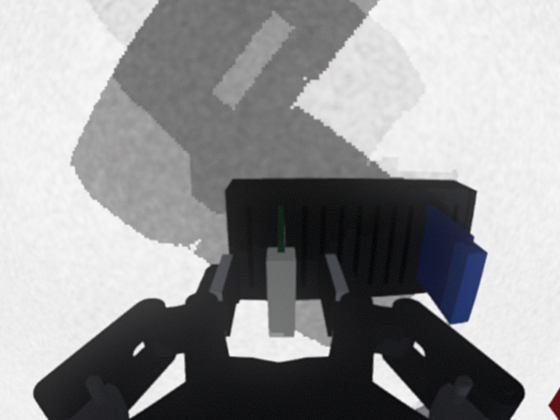

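The connector (col 281) sits midway between the fingers (inner edges about cols 230 and 330), so I'll close.

send_rows --deltas '[[[0,0,0],[0,0,0],0.6],[[0,0,0],[0,0,0],0.6],[[0,0,0],[0,0,0],0.6],[[0,0,0],[0,0,0],0.6]]' --newtons 50

```text
clock: 3.0
position: [0.4771, -0.1989, 0.0574]
eef_rot: [0.706, 0.708, 0.0, 0.001]
ft_force: [-1.2, -1.0, 6.4]
width: 0.128
```

send_rows --deltas '[[[0,0,-1],[0,0,0],0.6],[[0,0,-2],[0,0,0],0.6],[[0,0,-4],[0,0,0],0.6],[[0,0,-5],[0,0,0],0.6],[[0,0,-2],[0,0,0],0.6]]'

```text
clock: 3.62
position: [0.4772, -0.1987, 0.1997]
eef_rot: [0.706, 0.708, 0.0, 0.002]
ft_force: [-0.0, 0.6, -1.1]
width: 0.132
```

```bash
python3 - <<'E'
from h import *
s=manip.observe(); print(s["width"],s["ft_force"].round(2))
plan([.563,.1715,.20],np.radians(12.7),9)
cv2.imwrite("pics/w3.png",manip.snapshot("wrist")[:,:,::-1])
E
```

```text
0.1320353395259837 [-0.02  0.62 -1.09]
[[4.11, 0.96, -0.01], [0.0, 0.0, -0.024]]
[[4.09, 1.06, -0.01], [0.0, 0.0, -0.024]]
[[4.06, 1.16, -0.01], [0.0, 0.0, -0.024]]
[[4.03, 1.26, -0.01], [0.0, 0.0, -0.024]]
[[4.0, 1.36, -0.01], [0.0, 0.0, -0.024]]
[[3.96, 1.45, -0.01], [0.0, 0.0, -0.024]]
[[3.93, 1.55, -0.0], [0.0, 0.0, -0.024]]
[[3.89, 1.65, -0.0], [0.0, 0.0, -0.024]]
[[3.85, 1.74, -0.0], [0.0, 0.0, -0.024]]
left now: pos [ 0.4772 -0.1987  0.1997] t 3.625
```

View pics/w3.png

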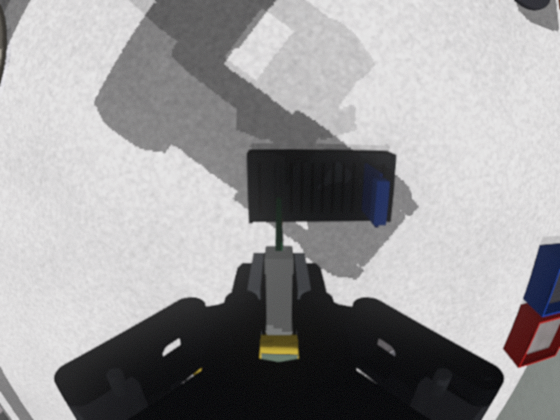

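send_rows --deltas '[[[4.11,0.96,0],[0,0,-0.024],0.6],[[4.09,1.06,0],[0,0,-0.024],0.6],[[4.06,1.16,0],[0,0,-0.024],0.6],[[4.03,1.26,0],[0,0,-0.024],0.6],[[4.0,1.36,0],[0,0,-0.024],0.6]]'

```text
clock: 4.3
position: [0.5244, 0.0087, 0.196]
eef_rot: [0.662, 0.749, -0.0, -0.0]
ft_force: [1.2, -0.3, -0.6]
width: 0.13
```

send_rows --deltas '[[[3.96,1.45,0],[0,0,-0.024],0.6],[[0,0,0],[0,0,0],0.6],[[0,0,0],[0,0,0],0.6]]'

```text
clock: 4.68
position: [0.5338, 0.0481, 0.196]
eef_rot: [0.654, 0.757, -0.0, -0.0]
ft_force: [0.4, 0.1, -0.8]
width: 0.128
```

```bash
python3 - <<'E'
from h import *
import pickle
pickle.dump(manip.calibration("wrist"),open("c4.pkl","wb"))
cv2.imwrite("pics/w4.png",manip.snapshot("wrist")[:,:,::-1])
s=manip.observe(); print(s["position"],s["clock"])
E
```

```text
[0.53387478 0.04764642 0.19613104] 4.725
```

View pics/w4.png

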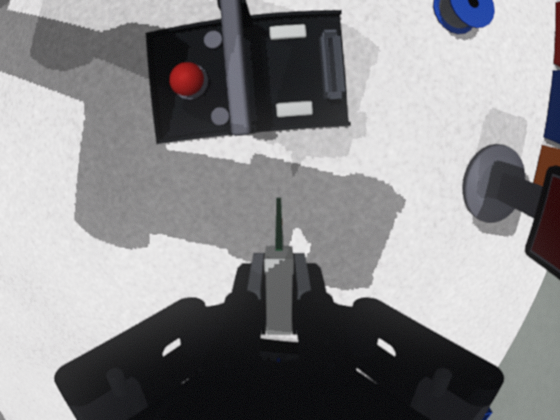

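The wrist view shows the whole tray (cols 148-350, rows 10-143), the holder at (332,64), the ball in its pocket at (187,79), and the scanner foot at (495,184).

```bash
python3 - <<'E'
import cv2
im=cv2.imread("pics/w4.png")
cv2.imwrite("pics/w4a.png",cv2.resize(im[0:150,260:370],None,fx=5,fy=4*1.25/1.25,interpolation=cv2.INTER_CUBIC))
cv2.imwrite("pics/w4b.png",cv2.resize(im[130:300,440:560],None,fx=3.5,fy=3.5,interpolation=cv2.INTER_CUBIC))
cv2.imwrite("pics/w4c.png",cv2.resize(im[0:150,140:360],None,fx=3.5,fy=3.5,interpolation=cv2.INTER_CUBIC))
E
```

```text
(no output)
```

View pics/w4c.png

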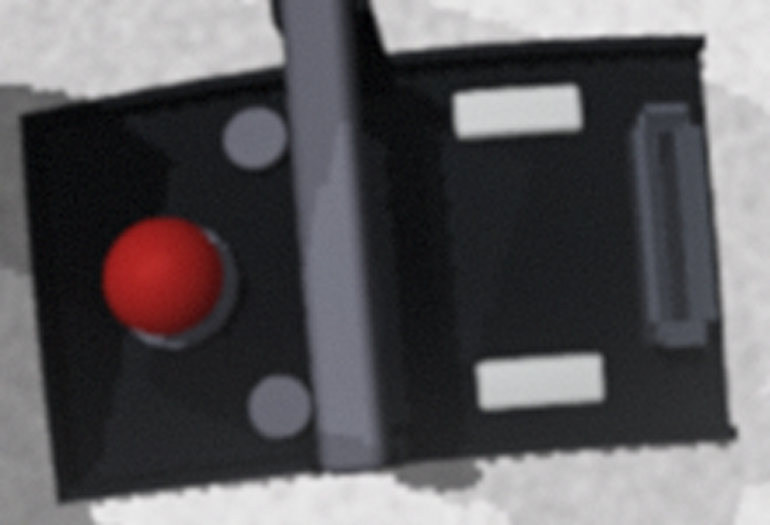

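View pics/w4a.png

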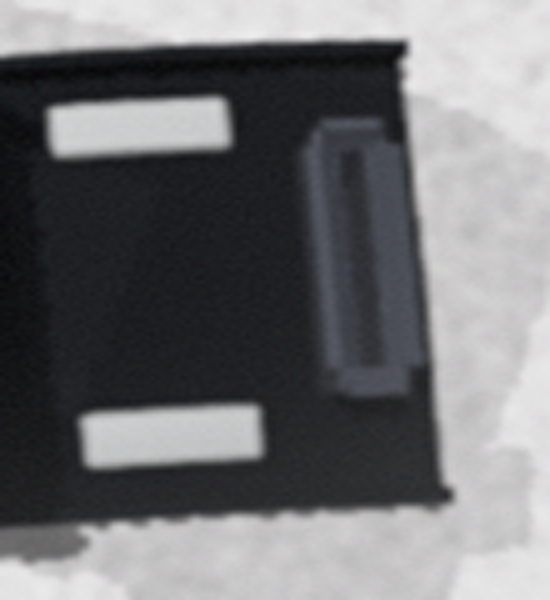

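View pics/w4b.png

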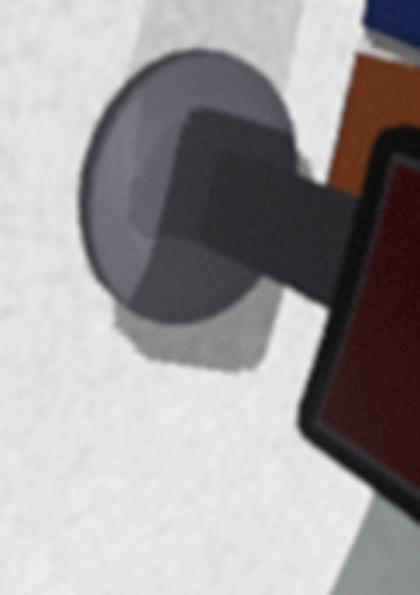

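```bash
cat > ov.py <<'E'
from h import *
def T(x,y,yaw,p,z0=0):
    c,s=np.cos(yaw),np.sin(yaw); p=np.asarray(p,float)
    return np.array([x+c*p[0]-s*p[1],y+s*p[0]+c*p[1],p[2]+z0])
def rect(cx,cy,dx,dy,z): return [(cx-dx/2,cy-dy/2,z),(cx+dx/2,cy-dy/2,z),(cx+dx/2,cy+dy/2,z),(cx-dx/2,cy+dy/2,z)]
shapes=[(rect(0,0,.2,.12,.016),(0,255,255)),(rect(0,0,.2,.12,0),(0,128,255)),(rect(.082,0,.018,.065,.0415),(255,0,255)),(rect(.082,0,.005,.0525,.036),(0,255,0)),(rect(0,0,.014,.098,.1),(255,255,0)),(rect(0,0,.014,.098,.08),(255,128,0))]
def draw(im,n,c,pose,crop,f,extra=()):
    u0,v0,u1,v1=crop
    z=cv2.resize(im[v0:v1,u0:u1],None,fx=f,fy=f,interpolation=cv2.INTER_CUBIC)
    for sh,col in shapes:
        q=np.array([(w2p(n,T(*pose,p),c)-[u0,v0]+.5)*f-.5 for p in sh])
        cv2.polylines(z,[np.round(q*16).astype(int)],True,col,1,cv2.LINE_AA,4)
    return z
E
python3 - <<'E'
from ov import *
import pickle
c=pickle.load(open("c4.pkl","rb")); print("cam",-c["R"].T@c["t"])
f=lambda u,v,z:p2w("wrist",(u/3.5+140-.36,v/3.5-.36),z,c).round(4)
for p in [(703,40),(735,433),(60,500),(22,115)]: print("rim",f(*p,.016),f(*p,.0))
fa=lambda u,v,z:p2w("wrist",(u/5+260-.4,v/4-.375),z,c).round(4)
print("slot",[fa(*p,.036) for p in [(338,150),(362,150),(358,368),(383,368)]])
print("holder",[fa(*p,.0415) for p in [(318,122),(384,122),(338,392),(410,392)]])
g=lambda u,v,z:p2w("wrist",(u/3.5+440-.36,v/3.5+130-.36),z,c).round(4)
print("foot L,T,B",g(80,190,.006),g(200,50,.006),g(172,325,.006))
cv2.imwrite("pics/o4.png",draw(cv2.imread("pics/w4.png"),"wrist",c,(.4829,.1534,np.radians(12.7)),(140,0,360,150),3.6))
E
```

```text
cam [0.52227971 0.12393889 0.33790409]
rim [0.5675 0.2338 0.016 ] [0.5697 0.2393 0.    ]
rim [0.5938 0.1212 0.016 ] [0.5974 0.1211 0.    ]
rim [0.4016 0.0755 0.016 ] [0.3956 0.0731 0.    ]
rim [0.3747 0.1903 0.016 ] [0.3674 0.1936 0.    ]
slot [array([0.556 , 0.1984, 0.036 ]), array([0.5604, 0.1993, 0.036 ]), array([0.5673, 0.1476, 0.036 ]), array([0.5719, 0.1485, 0.036 ])]
holder [array([0.5509, 0.2031, 0.0415]), array([0.5627, 0.2055, 0.0415]), array([0.5638, 0.1411, 0.0415]), array([0.5768, 0.1435, 0.0415])]
foot L,T,B [0.7462 0.0812 0.006 ] [0.7839 0.1381 0.006 ] [0.8042 0.0403 0.006 ]
```

View pics/o4.png

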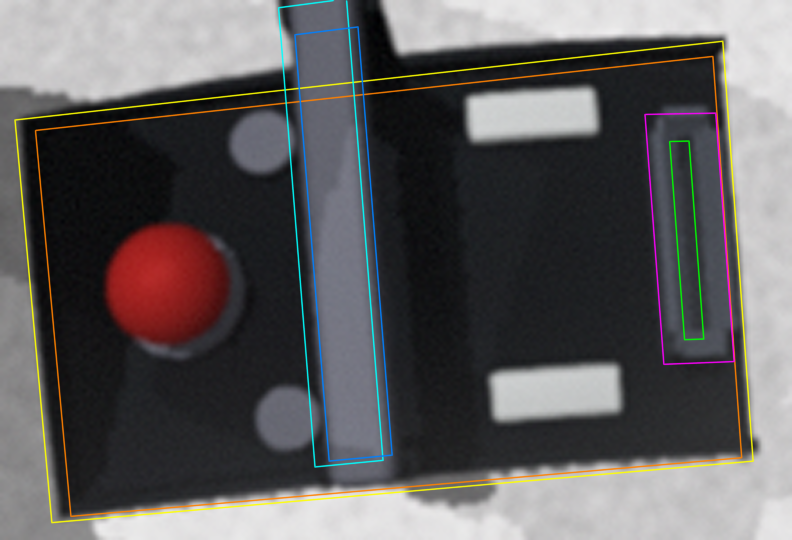

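```bash
python3 - <<'E'
from h import *
plan([.5645,.1735,.13],np.radians(12.65),[1,1,1,.6])
E
```

```text
[[3.34, 1.35, 1.84], [-0.0, 0.0, -0.021]]
[[3.31, 1.42, 1.84], [-0.0, 0.0, -0.021]]
[[3.28, 1.49, 1.84], [-0.0, 0.0, -0.021]]
[[1.95, 0.93, 1.1], [-0.0, 0.0, -0.013]]
left now: pos [0.5339 0.0476 0.1961] t 4.725
```

send_rows --deltas '[[[3.34,1.35,1.84],[0,0,-0.021],0.6],[[3.31,1.42,1.84],[0,0,-0.021],0.6],[[3.28,1.49,1.84],[0,0,-0.021],0.6],[[1.95,0.93,1.1],[0,0,-0.013],0.6],[[0,0,0],[0,0,0],0.6]]'

```text
clock: 5.35
position: [0.5645, 0.1744, 0.1294]
eef_rot: [0.624, 0.781, -0.001, -0.0]
ft_force: [0.9, -0.5, 0.2]
width: 0.128
```

```bash
python3 - <<'E'
from h import *
import pickle
pickle.dump(manip.calibration("wrist"),open("c5.pkl","wb"))
im=manip.snapshot("wrist")[:,:,::-1]
cv2.imwrite("pics/w5.png",im)
cv2.imwrite("pics/w5z.png",cv2.resize(im[150:350,190:390],None,fx=3,fy=3,interpolation=cv2.INTER_CUBIC))
goto([.5645,.1735,.13],np.radians(12.65)); s=manip.observe();print(s["position"],s["eef_rot"],s["clock"])
E
```

```text
shift cm [-0.02 -0.03  0.01]
  rot [-0.     0.     0.001] q6 -0.12
  rot [-0.000e+00 -1.000e-03 -3.141e+00] q6 -0.12
[0.56475419 0.17373411 0.13012909] [ 6.24524557e-01  7.81005138e-01 -2.29547042e-04  1.67983699e-05] 5.4
```

View pics/w5z.png

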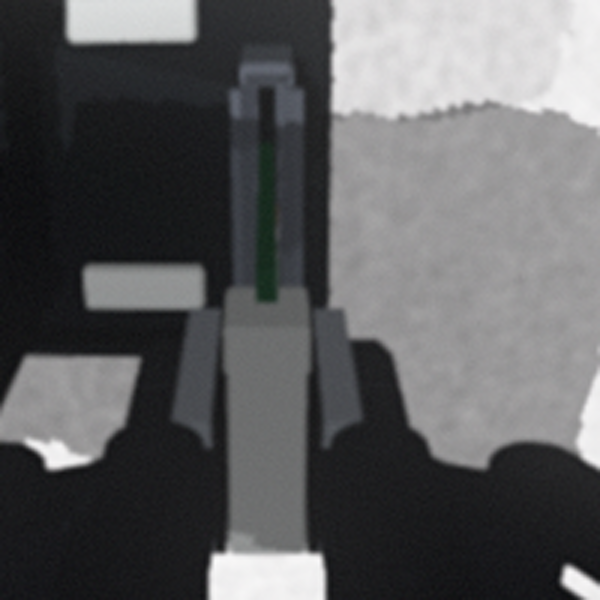

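The board's green edge (zoom col 266) lines up with the slot (cols 260-275) and is parallel to it. I'll lower it.

send_rows --deltas '[[[0,0,2.0],[0,0,0],0.6],[[0,0,1.7],[0,0,0],0.6],[[0,0,0.6],[0,0,0],0.6],[[0,0,0.6],[0,0,0],0.6]]'

```text
clock: 5.9
position: [0.5655, 0.174, 0.0826]
eef_rot: [0.625, 0.781, 0.001, 0.001]
ft_force: [0.1, 1.1, 0.1]
width: 0.132
```

send_rows --deltas '[[[0,0,0.7],[0,0,0],0.6],[[0,0,0.7],[0,0,0],0.6],[[0,0,0.5],[0,0,0],0.6]]'

```text
clock: 6.28
position: [0.5645, 0.1743, 0.0616]
eef_rot: [0.624, 0.781, -0.0, -0.0]
ft_force: [-1.8, 1.7, 1.3]
width: 0.129
```

send_rows --deltas '[[[0,0,0.4],[0,0,0],0.6],[[0,0,0.2],[0,0,0],0.6],[[0,0,0.1],[0,0,0],0.6]]'

```text
clock: 6.65
position: [0.5648, 0.1744, 0.0554]
eef_rot: [0.624, 0.781, 0.0, 0.0]
ft_force: [-2.4, 1.6, 6.5]
width: 0.128
```

send_rows --deltas '[[[0,0,0.15],[0,0,0],0.6],[[0,0,0],[0,0,0],0.6]]'

```text
clock: 6.9
position: [0.5651, 0.1745, 0.0553]
eef_rot: [0.624, 0.781, 0.001, 0.001]
ft_force: [-3.7, 1.5, 13.0]
width: 0.135
```

```bash
python3 - <<'E'
from h import *
s=manip.observe();print(s["position"],s["ft_force"].round(1),s["clock"])
im=manip.snapshot("wrist")[:,:,::-1]
cv2.imwrite("pics/w6.png",im)
sc=manip.snapshot("scene")[:,:,::-1]
cv2.imwrite("pics/s6.png",np.vstack([cv2.resize(im[100:350,140:440],(600,500),interpolation=cv2.INTER_CUBIC)]))
E
```

```text
[0.56510854 0.17446952 0.05532731] [-3.7  1.5 13. ] 6.9
```

View pics/s6.png

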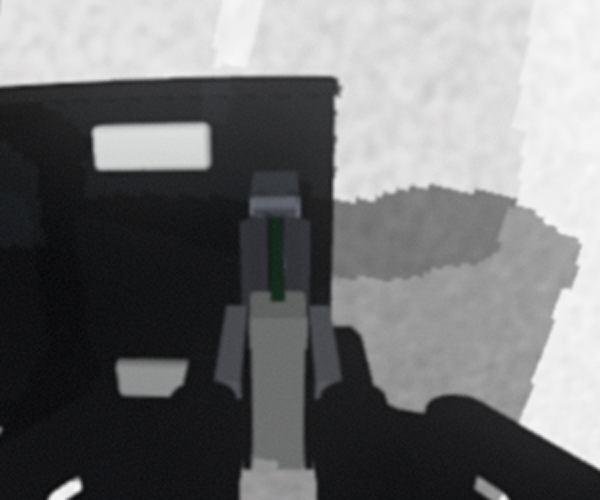

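Hard stop at TCP z 0.0553, exactly the computed seated height. Releasing and retreating.

send_rows --deltas '[[[0,0,-0.1],[0,0,0],0.6],[[0,0,0],[0,0,0],3],[[0,0,0],[0,0,0],3.5],[[0,0,0],[0,0,0],3.5]]'

```text
clock: 7.5
position: [0.5647, 0.1742, 0.0544]
eef_rot: [0.624, 0.781, -0.0, -0.0]
ft_force: [-0.0, -0.2, 0.1]
width: 0.41
```

send_rows --deltas '[[[0,0,-2],[0,0,0],3.5],[[0,0,-4],[0,0,0],3.5],[[0,0,-5],[0,0,0],4.5],[[0,0,-4],[0,0,0],4.5]]'

```text
clock: 8.0
position: [0.5648, 0.1743, 0.2066]
eef_rot: [0.624, 0.781, 0.0, 0.0]
ft_force: [-0.3, 0.4, 0.9]
width: 0.522
```

```bash
python3 - <<'E'
from h import *
y=np.radians(12.65); plan([.4845-.06*np.sin(-y)*-1*0,.1555-.0,.25],y,[1,1])
plan(np.array([.4845,.1555,.25])-.085*np.array([-np.sin(y),np.cos(y),0]),y,[1,1,.5])
E
```

```text
[[-0.03, -4.12, -2.18], [0.001, 0.0, 0.001]]
[[-0.03, -4.12, -2.17], [0.001, 0.0, 0.001]]
left now: pos [0.5648 0.1743 0.2066] t 8.0
[[-3.43, -3.3, -1.74], [0.0, 0.0, 0.0]]
[[-3.43, -3.3, -1.74], [0.0, 0.0, 0.0]]
[[-1.71, -1.65, -0.87], [0.0, 0.0, 0.0]]
left now: pos [0.5648 0.1743 0.2066] t 8.0
```

send_rows --deltas '[[[-3.43,-3.3,-1.74],[0,0,0],4.5],[[-3.43,-3.3,-1.74],[0,0,0],4.5],[[-1.71,-1.65,-0.87],[0,0,0],4.5],[[0,0,0],[0,0,0],4.5],[[0,0,0],[0,0,0],4.5]]'

```text
clock: 8.62
position: [0.5033, 0.073, 0.2477]
eef_rot: [0.624, 0.781, -0.0, -0.0]
ft_force: [-0.3, -0.4, -0.4]
width: 0.528
```

```bash
python3 - <<'E'
from ov import *
import pickle
c=manip.calibration("wrist");pickle.dump(c,open("c7.pkl","wb"))
im=manip.snapshot("wrist")[:,:,::-1].copy()
cv2.imwrite("pics/w7.png",im)
print("cam",-c["R"].T@c["t"])
pose=(.4844,.1555,np.radians(12.65))
cv2.imwrite("pics/o7.png",draw(im,"wrist",c,pose,(170,60,390,225),3.6))
cv2.imwrite("pics/s7.png",cv2.resize(manip.snapshot("scene")[170:285,185:385,::-1],None,fx=4,fy=4,interpolation=cv2.INTER_CUBIC))
E
```

```text
cam [0.48595638 0.14773433 0.38962239]
```

View pics/w7.png

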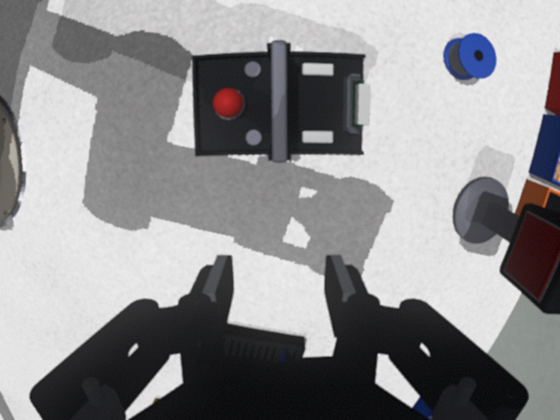

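View pics/o7.png

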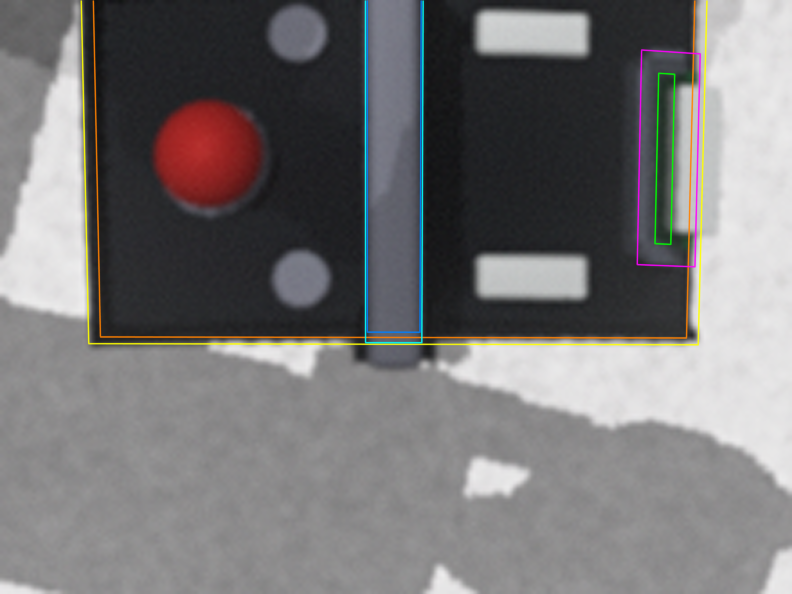

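View pics/s7.png

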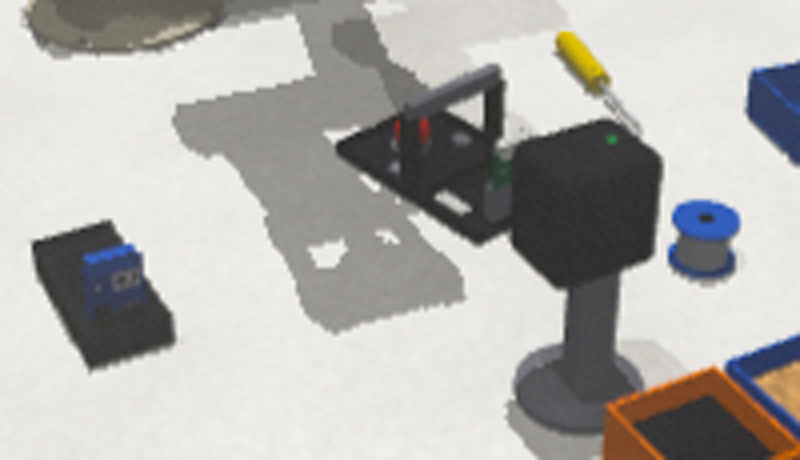

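The wrist view shows the board standing in the holder (connector at (362,104)), the ball in its pocket at (228,103), and the bar overlay fitting. Next is the scanner pose.

```bash
python3 - <<'E'
import cv2
im=cv2.imread("pics/w7.png")
cv2.imwrite("pics/w7b.png",cv2.resize(im[165:325,440:560],None,fx=3.7,fy=3.7,interpolation=cv2.INTER_CUBIC))
cv2.imwrite("pics/w7c.png",cv2.resize(im[35:170,180:380],None,fx=4,fy=4,interpolation=cv2.INTER_CUBIC))
E
```

```text
(no output)
```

View pics/w7b.png

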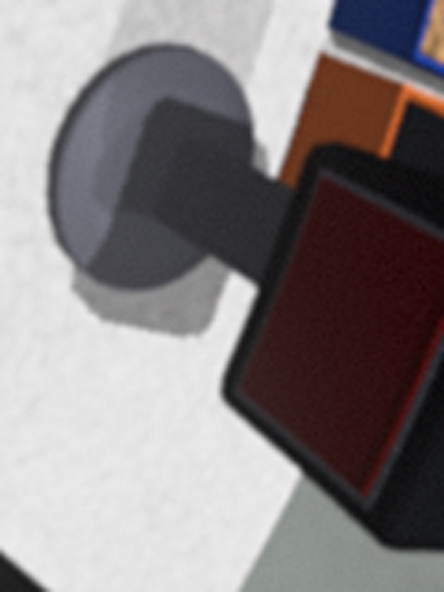

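View pics/w7c.png

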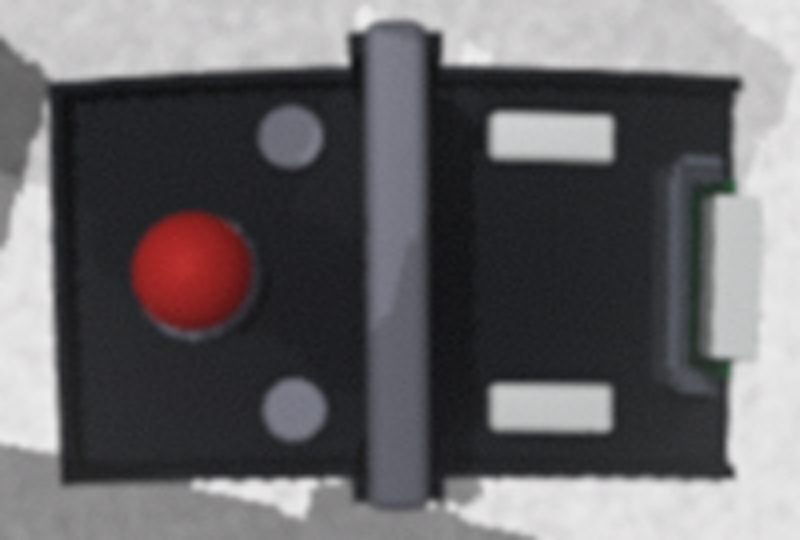

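```bash
python3 - <<'E'
from ov import *
import pickle
from scipy.optimize import least_squares as L
c=pickle.load(open("c7.pkl","rb"))
pix=np.array([[320,178],[240,388],[370,500]])/3.7+[440,165]-.37
pts=[(-.037,.033,.139),(-.037,-.033,.139),(-.037,-.033,.201)]
r=L(lambda q:np.ravel([w2p("wrist",T(*q[:3],p),c)-u for p,u in zip(pts,pix)]),[.79,.09,0])
print("wrist scanner",r.x[:2],np.degrees(r.x[2]),r.fun.round(2))
r2=L(lambda q:np.ravel([w2p("wrist",T(*q[:3],p,q[3]),c)-u for p,u in zip(pts,pix)]),[.79,.09,0,0])
print("  free z",r2.x,r2.fun.round(2))
ct=manip.calibration("top")
px=np.array([[160,306],[362,300],[155,340],[358,338]])/10+[230,125]-.45
pt=[(-.037,.033,.201),(-.037,-.033,.201),(-.037,.033,.139),(-.037,-.033,.139)]
r=L(lambda q:np.ravel([w2p("top",T(*q,p),ct)-u for p,u in zip(pt,px)]),[.79,.09,0])
print("top scanner",r.x[:2],np.degrees(r.x[2]),r.fun.round(2))
# tray: corners in w7c
pc=np.array([[52,87],[740,82],[733,474],[65,480]])/4+[180,35]-.375
pp=[(-.1,.06,.016),(.1,.06,.016),(.1,-.06,.016),(-.1,-.06,.016)]
r=L(lambda q:np.ravel([w2p("wrist",T(*q,p),c)-u for p,u in zip(pp,pc)]),[.484,.155,.22])
print("tray",r.x[:2],np.degrees(r.x[2]),r.fun.round(2))
f=lambda u,v,z:p2w("wrist",(u/4+180-.375,v/4+35-.375),z,c)
a=f(397,24,.1);b=f(398,505,.1); d=a-b; print("bar",(a+b)/2,np.linalg.norm(d),np.degrees(np.arctan2(-d[0],d[1])))
a=f(758,197,.08);b=f(752,360,.08); d=a-b; print("conn",(a+b)/2,np.linalg.norm(d),np.degrees(np.arctan2(-d[0],d[1])))
a=f(705,193,.08);b=f(702,360,.08); d=a-b; print("conn",(a+b)/2,np.linalg.norm(d),np.degrees(np.arctan2(-d[0],d[1])))
g=lambda u,v,z:p2w("wrist",(u/3.7+440-.36,v/3.7+165-.36),z,c).round(4)
for z in (0,.01):print("foot",g(48,180,z),g(165,43,z),g(130,290,z))
E
```

```text
wrist scanner [0.78840307 0.09116142] 3.0205904755174706 [ 0.18 -0.71  0.42  0.73 -0.5   0.03]
  free z [ 0.7899177   0.09080058  0.05426145 -0.00135525] [ 0.11 -0.45  0.53  0.68 -0.59 -0.22]
top scanner [0.78881327 0.0895452 ] 0.4248566548293437 [-0.76  0.11 -0.49  0.3   0.92 -0.11  0.37 -0.31]
tray [0.48459254 0.15521248] 13.219319068680091 [-1.08 -1.42  0.99 -1.54  1.18  1.61 -1.08  1.43]
bar [0.48454063 0.15508872 0.1       ] 0.1084043199262322 12.868754493686756
conn [0.56841722 0.17352327 0.08      ] 0.03991054682349617 12.015106903789949
conn [0.55591957 0.17048385 0.08      ] 0.040570315465988126 12.920190876979893
foot [0.752  0.0743 0.    ] [ 0.7854  0.1379 -0.    ] [ 0.8118  0.0394 -0.    ]
foot [0.7452 0.0762 0.01  ] [0.7777 0.1382 0.01  ] [0.8034 0.0421 0.01  ]
```

send_rows --deltas '[[[0,4,0],[0,0,0],4.5],[[0,4,0],[0,0,0],4.5],[[0,0,0],[0,0,0],4.5],[[0,0,0],[0,0,0],4.5]]'

```text
clock: 9.22
position: [0.5807, 0.0907, 0.2475]
eef_rot: [0.624, 0.781, -0.0, -0.001]
ft_force: [-0.5, 0.2, 0.1]
width: 0.526
```

```bash
python3 - <<'E'
from ov import *
import pickle
c=manip.calibration("wrist");pickle.dump(c,open("c8.pkl","wb"))
im=manip.snapshot("wrist")[:,:,::-1].copy()
cv2.imwrite("pics/w8.png",im)
cv2.imwrite("pics/w8b.png",cv2.resize(im[130:330,400:560],None,fx=3.7,fy=3.7,interpolation=cv2.INTER_CUBIC)[:600])
E
```

```text
(no output)
```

View pics/w8b.png

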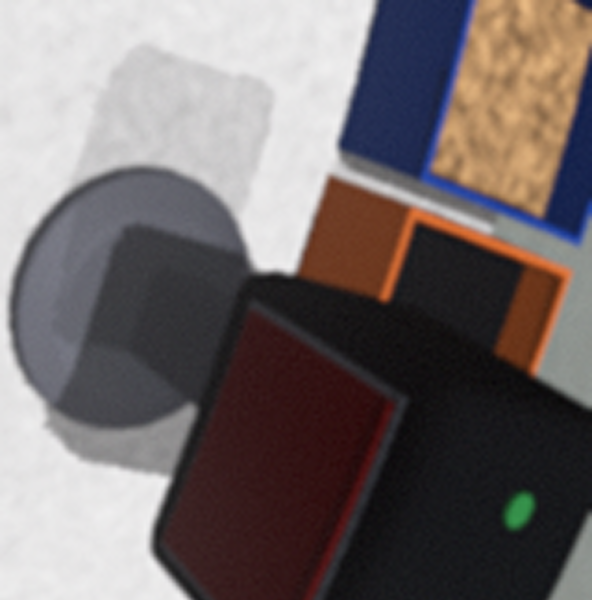

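View pics/w8.png

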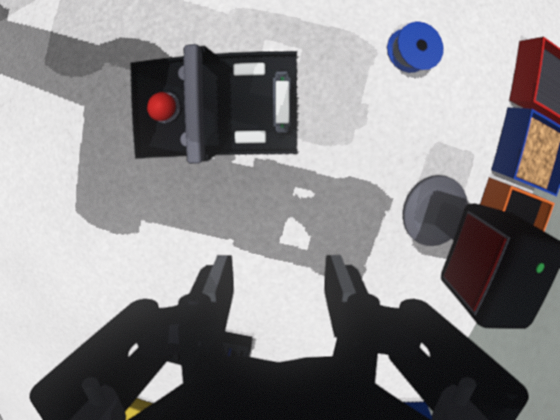

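All four window corners are in the wrist view (full-image cols 443-508, rows 212-312). I'll crop them and fit.

```bash
python3 - <<'E'
import cv2
im=cv2.imread("pics/w8.png")
cv2.imwrite("pics/w8c.png",cv2.resize(im[200:330,430:560],None,fx=4.6,fy=4.6,interpolation=cv2.INTER_CUBIC))
E
```

```text
(no output)
```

View pics/w8c.png

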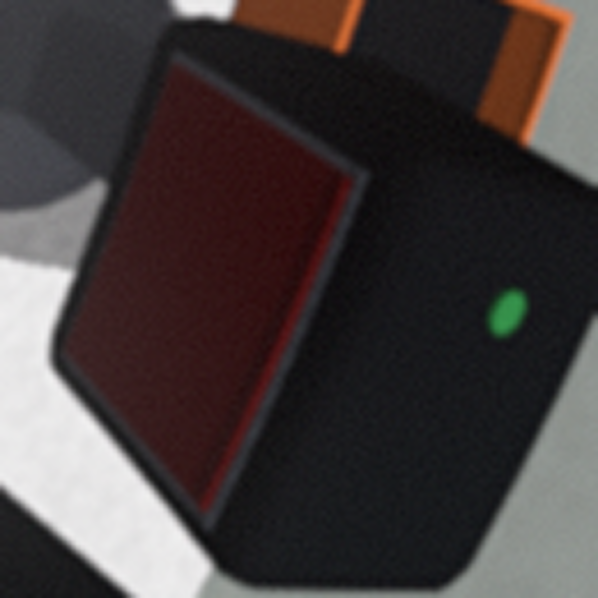

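```bash
python3 - <<'E'
from ov import *
import pickle
from scipy.optimize import least_squares as L
c=pickle.load(open("c8.pkl","rb")); c7=pickle.load(open("c7.pkl","rb"))
px8=np.array([[178,66],[353,180],[203,512],[66,354]])/4.6+[430,200]-.39
P=[(-.037,.033,.139),(-.037,.033,.201),(-.037,-.033,.201),(-.037,-.033,.139)]
fit=lambda S,x0:L(lambda q:np.ravel([w2p("wrist",T(*q[:3],p,q[3] if len(q)>3 else 0),cc)-u for p,u,cc in S]),x0)
S8=[(p,u,c) for p,u in zip(P,px8)]
px7=np.array([[320,178],[240,388],[370,500]])/3.7+[440,165]-.37
S7=[(p,u,c7) for p,u in zip([P[0],P[3],P[2]],px7)]
for S in (S8,S8+S7):
  for x0 in ([.79,.09,0],[.79,.09,0,0]):
    r=fit(S,x0);print(r.x.round(4),np.degrees(r.x[2]).round(2),r.fun.round(2))
# ray-plane: the vertical window plane from triangulating w7/w8 lower corners
def tri(rs):
    A=np.zeros((3,3));b=np.zeros(3)
    for C,d in rs:
        d=d/np.linalg.norm(d);M=np.eye(3)-np.outer(d,d);A+=M;b+=M@C
    return np.linalg.solve(A,b)
print("tri", [tri([ray("wrist",px8[i],c),ray("wrist",px7[j],c7)]).round(4) for i,j in((0,0),(3,1),(2,2))])
# w8 tray
y=np.radians(12.9)
plan([.4845,.1553,.16],y,[1,1,1])
E
```

```text
[0.7886 0.0897 0.0163] 0.93 [-0.32 -0.7   0.46  0.05  0.23  0.87 -0.31 -0.11]
[ 0.7912  0.0885  0.0117 -0.0031] 0.67 [-0.13 -0.12  0.07  0.35  0.11  0.06 -0.07 -0.38]
[0.7886 0.0901 0.026 ] 1.49 [-0.52 -0.82  0.25 -0.08  0.58  0.83  0.01 -0.12  0.79 -0.48 -0.04  0.73
 -0.97  0.06]
[ 0.7899  0.0896  0.0258 -0.0014] 1.48 [-0.39 -0.55  0.12  0.06  0.68  0.45  0.26 -0.24  0.59 -0.23 -0.13  0.65
 -1.27 -0.2 ]
tri [array([0.7559, 0.1207, 0.1333]), array([0.7521, 0.0566, 0.1393]), array([0.7474, 0.0589, 0.2053])]
[[2.81, -2.64, 2.93], [-0.0, -0.0, -0.001]]
[[2.82, -2.64, 2.93], [-0.0, -0.0, -0.001]]
[[2.82, -2.64, 2.93], [-0.0, -0.0, -0.001]]
left now: pos [0.5805 0.0905 0.2479] t 9.275
```

send_rows --deltas '[[[2.81,-2.64,2.93],[0,0,0],4.5],[[2.82,-2.64,2.93],[0,0,0],4.5],[[2.82,-2.64,2.93],[0,0,0],4.5],[[0,0,0],[0,0,0],4.5]]'

```text
clock: 9.78
position: [0.4818, 0.1561, 0.1591]
eef_rot: [0.624, 0.782, -0.001, -0.002]
ft_force: [-0.3, 0.9, 0.7]
width: 0.53
```

```bash
python3 - <<'E'
from h import *
goto([.4845,.1553,.0713],np.radians(12.9))
im=manip.snapshot("wrist")[:,:,::-1]
cv2.imwrite("pics/w9.png",im)
E
```

```text
shift cm [-0.14  0.28  8.78]
  rot [-0.004 -0.001 -0.001] q6 -0.15
  rot [-1.000e-03  7.000e-03  3.141e+00] q6 -0.15
```

View pics/w9.png

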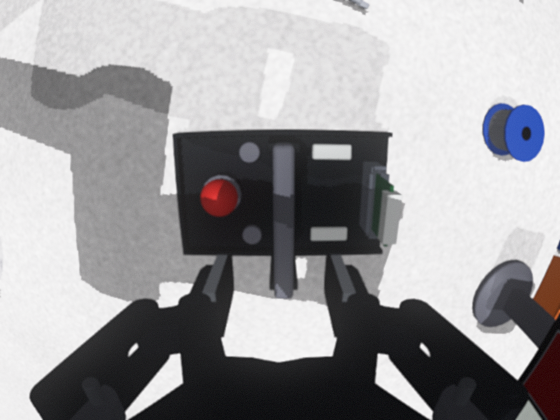

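The bar (col 283) lies between the fingers (mid col 279), and the board is in the holder. I'll descend with a small sideways correction.

send_rows --deltas '[[[-0.1,0.2,3],[-0.002,0,0],4.5],[[0,0,3],[0,0,0],4],[[0,0,2],[0,0,0],4],[[0,0,0.75],[0,0,0],4],[[0,0,0],[0,0,0],4]]'

```text
clock: 10.45
position: [0.4882, 0.1544, 0.0733]
eef_rot: [0.625, 0.781, 0.001, 0.001]
ft_force: [0.7, 0.8, -0.1]
width: 0.472
```

```bash
python3 - <<'E'
from h import *
goto([.4845,.1553,.0713],np.radians(12.9)); s=manip.observe(); print(s["position"],s["ft_force"].round(1),s["width"])
E
```

```text
shift cm [ 0.17 -0.35  0.2 ]
  rot [ 0.003  0.    -0.004] q6 -0.15
  rot [ 0.    -0.005  3.138] q6 -0.15
[0.48824408 0.15435173 0.07328393] [ 0.7  0.8 -0.1] 0.47231517152594676
```

send_rows --deltas '[[[0,0,0.1],[0,0,0],4],[[0,0,0],[0,0,0],4]]'

```text
clock: 10.7
position: [0.4878, 0.1546, 0.0723]
eef_rot: [0.624, 0.781, 0.001, 0.001]
ft_force: [-0.5, -0.2, -0.9]
width: 0.473
```

```bash
python3 - <<'E'
from h import *
goto([.4845,.1553,.0713],np.radians(12.9)); s=manip.observe(); print(s["position"],s["ft_force"].round(1),s["width"],s["joint_vel"].round(3))
E
```

```text
shift cm [ 0.14 -0.31  0.1 ]
  rot [ 0.003  0.    -0.003] q6 -0.15
  rot [ 0.    -0.005  3.138] q6 -0.15
[0.48784672 0.15464518 0.07233439] [-0.5 -0.2 -0.9] 0.4732394928222184 [ 0.001  0.002  0.003 -0.001  0.    -0.   ]
```

send_rows --deltas '[[[0.14,-0.31,0.1],[0.003,0,-0.003],4],[[0,0,0],[0,0,0],4]]'

```text
clock: 10.95
position: [0.4839, 0.1554, 0.0708]
eef_rot: [0.623, 0.782, -0.0, -0.0]
ft_force: [0.7, 0.1, -0.1]
width: 0.468
```

```bash
python3 - <<'E'
from h import *
goto([.4845,.1553,.0713],np.radians(12.9))
im=manip.snapshot("wrist")[:,:,::-1]
cv2.imwrite("pics/w10.png",im)
E
```

```text
shift cm [-0.03  0.05 -0.05]
  rot [-0.001 -0.     0.   ] q6 -0.15
  rot [ 0.000e+00 -2.000e-03 -3.141e+00] q6 -0.15
```

View pics/w10.png

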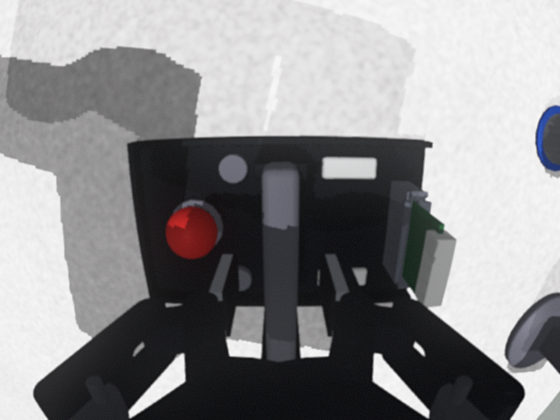

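The bar (cols 262-299, centre 281) is centred between the pads (225 and 338, mid 281). Closing.

send_rows --deltas '[[[0,0,0],[0,0,0],2.5],[[0,0,0],[0,0,0],1.8],[[0,0,0],[0,0,0],0.5],[[0,0,0],[0,0,0],0.5],[[0,0,0],[0,0,0],0.5]]' --newtons 110

```text
clock: 11.62
position: [0.4843, 0.1553, 0.071]
eef_rot: [0.623, 0.782, -0.0, -0.0]
ft_force: [-0.6, -0.1, 6.0]
width: 0.143
```

```bash
python3 - <<'E'
from h import *
s=manip.observe(); print(s["position"],s["ft_force"].round(1),s["width"],s["moment"].round(2))
y=Ro.from_quat(s["eef_rot"]).as_matrix()[:,1]; print(np.degrees(np.arctan2(y[1],y[0])))
E
```

```text
[0.48434804 0.1553397  0.07101175] [-0.6 -0.1  6. ] 0.1427437495403491 [0.   0.11 0.08]
12.895669828939122
```

send_rows --deltas '[[[0,0,-0.3],[0,0,0],0.5],[[0,0,-0.6],[0,0,0],0.5],[[0,0,-0.9],[0,0,0],0.5],[[0,0,-0.7],[0,0,0],0.5],[[0,0,-0.4],[0,0,0],0.5]]'

```text
clock: 12.25
position: [0.4843, 0.1554, 0.1003]
eef_rot: [0.623, 0.782, -0.0, -0.0]
ft_force: [0.3, -0.2, -4.5]
width: 0.147
```

```bash
python3 - <<'E'
from h import *
s=manip.observe(); print(s["position"],s["ft_force"].round(1),s["width"],s["moment"].round(2))
cv2.imwrite("pics/w11.png",manip.snapshot("wrist")[:,:,::-1])
cv2.imwrite("pics/s11.png",cv2.resize(manip.snapshot("scene")[150:265,225:385,::-1],None,fx=5,fy=5,interpolation=cv2.INTER_CUBIC))
plan([.5686,.0766,.189],np.radians(.8),np.array([.3,.7,1,1,1,1,1,1,1,1,1,.7,.4,.2]))
E
```

```text
[0.48431534 0.15536799 0.10033911] [ 0.3 -0.2 -4.5] 0.14699502482248103 [0.03 0.04 0.02]
[[-0.25, 0.17, -0.24], [-0.0, 0.0, 0.006]]
[[-0.59, 0.4, -0.55], [-0.0, 0.0, 0.013]]
[[-0.84, 0.59, -0.79], [-0.0, 0.0, 0.019]]
[[-0.82, 0.6, -0.79], [-0.0, 0.0, 0.019]]
[[-0.81, 0.62, -0.79], [-0.0, 0.0, 0.019]]
[[-0.8, 0.63, -0.79], [-0.0, 0.0, 0.019]]
[[-0.79, 0.65, -0.79], [-0.0, 0.0, 0.019]]
[[-0.78, 0.66, -0.79], [-0.0, 0.0, 0.019]]
[[-0.76, 0.68, -0.79], [-0.0, 0.0, 0.019]]
[[-0.75, 0.69, -0.79], [-0.0, 0.0, 0.019]]
[[-0.74, 0.7, -0.79], [-0.0, 0.0, 0.019]]
[[-0.51, 0.5, -0.55], [-0.0, 0.0, 0.013]]
[[-0.29, 0.29, -0.31], [-0.0, 0.0, 0.007]]
[[-0.14, 0.15, -0.16], [-0.0, 0.0, 0.004]]
left now: pos [0.4844 0.1554 0.1002] t 12.35
```

View pics/w11.png

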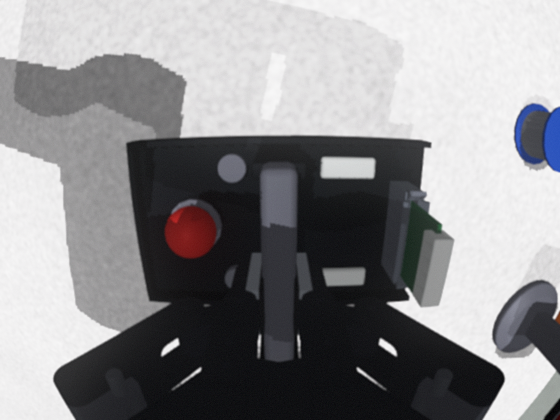

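View pics/s11.png

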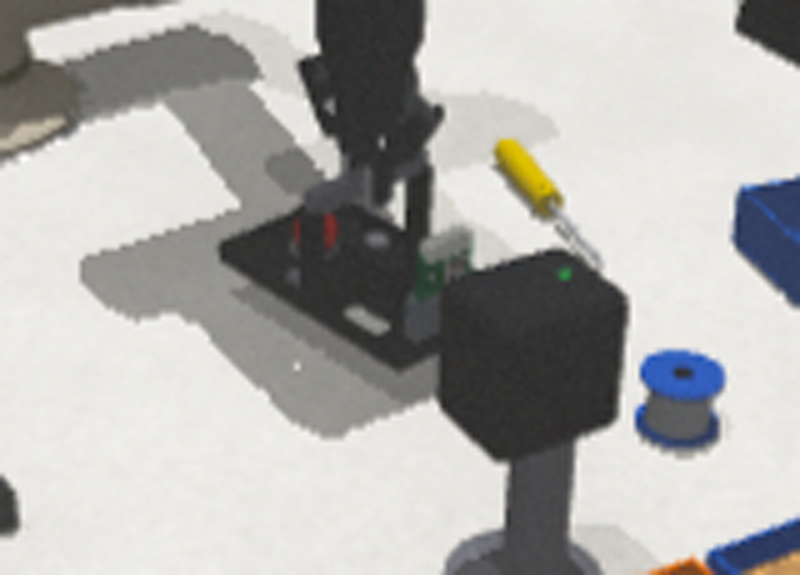

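The tray hangs off the bench and its wrist-view outline is unchanged (corners (127,143) and (430,141)), so it has not rotated in the grip. The ball is in its pocket at (191,231). Carrying.

send_rows --deltas '[[[-0.25,0.17,-0.24],[0,0,0.006],0.5],[[-0.59,0.4,-0.55],[0,0,0.013],0.5],[[-0.84,0.59,-0.79],[0,0,0.019],0.5],[[-0.82,0.6,-0.79],[0,0,0.019],0.5],[[-0.81,0.62,-0.79],[0,0,0.019],0.5]]'

```text
clock: 12.98
position: [0.5147, 0.1268, 0.1319]
eef_rot: [0.653, 0.757, -0.0, -0.0]
ft_force: [0.2, 0.9, -3.6]
width: 0.143
```

send_rows --deltas '[[[-0.8,0.63,-0.79],[0,0,0.019],0.5],[[-0.79,0.65,-0.79],[0,0,0.019],0.5],[[-0.78,0.66,-0.79],[0,0,0.019],0.5],[[-0.76,0.68,-0.79],[0,0,0.019],0.5],[[-0.75,0.69,-0.79],[0,0,0.019],0.5]]'

```text
clock: 13.6
position: [0.5517, 0.0922, 0.1713]
eef_rot: [0.688, 0.726, -0.0, -0.0]
ft_force: [0.1, 0.2, -4.4]
width: 0.141
```

send_rows --deltas '[[[-0.74,0.7,-0.79],[0,0,0.019],0.5],[[-0.51,0.5,-0.55],[0,0,0.013],0.5],[[-0.29,0.29,-0.31],[0,0,0.007],0.5],[[-0.14,0.15,-0.16],[0,0,0.004],0.5],[[0,0,0],[0,0,0],0.5]]'

```text
clock: 14.22
position: [0.5683, 0.0765, 0.1887]
eef_rot: [0.703, 0.711, -0.0, -0.0]
ft_force: [1.1, -1.3, -3.9]
width: 0.146
```

```bash
python3 - <<'E'
from ov import *
import pickle
goto([.5686,.0766,.189],np.radians(.8))
s=manip.observe(); print(s["position"],s["eef_rot"],s["joint_vel"].round(3))
c=manip.calibration("wrist");pickle.dump(c,open("c12.pkl","wb"))
cv2.imwrite("pics/w12.png",manip.snapshot("wrist")[:,:,::-1])
cv2.imwrite("pics/t12.png",cv2.resize(manip.snapshot("top")[110:260,200:320,::-1],None,fx=4,fy=4,interpolation=cv2.INTER_CUBIC))
cv2.imwrite("pics/s12.png",cv2.resize(manip.snapshot("scene")[150:300,240:400,::-1],None,fx=4,fy=4,interpolation=cv2.INTER_CUBIC))
E
```

```text
shift cm [ 0.01  0.03 -0.03]
  rot [-0.001  0.    -0.003] q6 -0.08
  rot [0.000e+00 2.000e-03 3.139e+00] q6 -0.08
[0.56825363 0.07651729 0.18874842] [ 7.03189919e-01  7.11001778e-01 -4.97427842e-04 -4.02713406e-04] [ 0.004 -0.     0.008 -0.002 -0.     0.009]
```

View pics/w12.png

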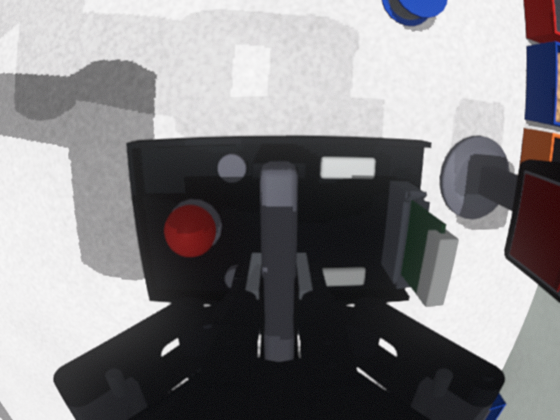

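View pics/t12.png

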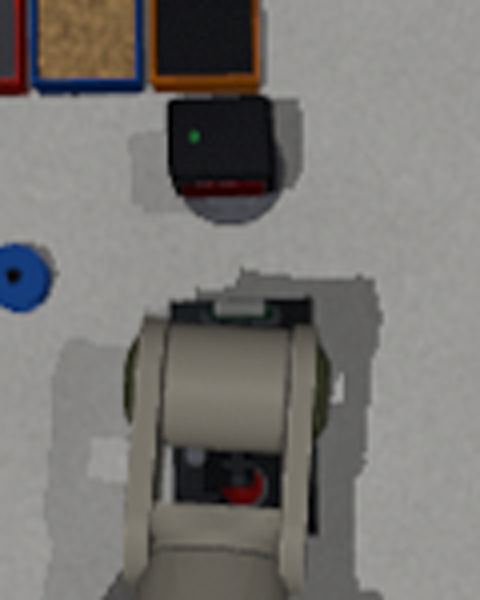

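View pics/s12.png

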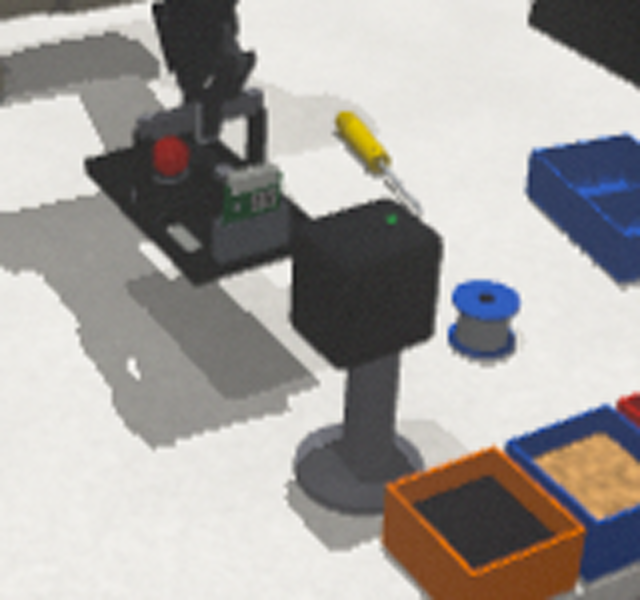

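```bash
python3 - <<'E'
from ov import *
f=lambda u,v,z:p2w("top",(u/4+200-.375,v/4+110-.375),z).round(4)
print("conn L,R front",f(214,300,.198),f(268,300,.198),"back",f(214,316,.198),f(268,316,.198))
print("window top L,R",f(184,184,.201),f(267,182,.201),"bottom",f(184,195,.139),f(267,193,.139))
# expected label in scene vs picture
s=manip.observe();p=s["position"]; y=Ro.from_quat(s["eef_rot"]).as_matrix()[:,1]; yaw=np.arctan2(y[1],y[0])
lab=T(p[0],p[1],yaw,(.0835,.01,.052),p[2]-.071); print("label est",lab,"yaw",np.degrees(yaw))
q=w2p("scene",lab); print("scene px zoom",(q-[240,150]+.375)*4)
for d in ((.0835,.021,.060),(.0835,-.001,.060),(.0835,-.001,.044),(.0835,.021,.044),(.088,.02,.08),(.088,-.02,.08)):
    q=w2p("scene",T(p[0],p[1],yaw,d,p[2]-.071)); print((((q-[240,150]+.375)*4)).round(0))
cv2.imwrite("pics/s13.png",cv2.resize(manip.snapshot("scene")[180:225,255:325,::-1],None,fx=10,fy=10,interpolation=cv2.INTER_CUBIC))
E
```

```text
conn L,R front [0.6564 0.0965 0.198 ] [0.6558 0.0531 0.198 ] back [0.6434 0.0967 0.198 ] [0.6429 0.0532 0.198 ]
window top L,R [0.7503 0.1196 0.201 ] [0.7511 0.0527 0.201 ] bottom [0.7518 0.1234 0.139 ] [0.7526 0.0541 0.139 ]
label est [0.65150357 0.08755576 0.1696947 ] yaw 0.6461534826236838
scene px zoom [266.56642931 197.89048565]
[279. 186.]
[255. 193.]
[254. 210.]
[278. 203.]
[282. 166.]
[237. 179.]
```

View pics/s13.png

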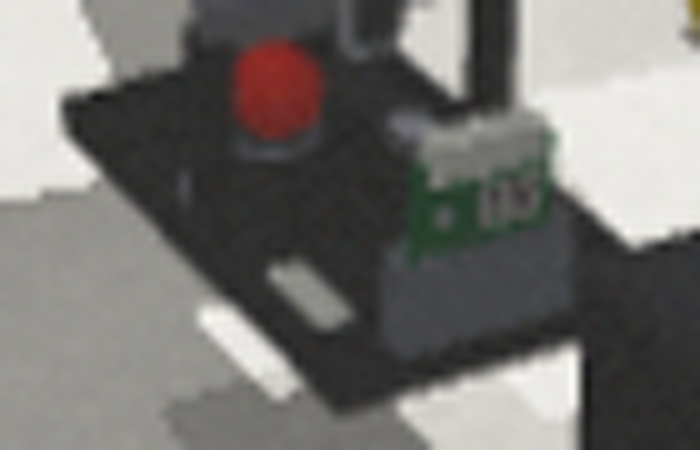

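Top-view cross-check gives a sticker-to-window gap of about 99 mm and 1-2 mm of sideways error. I'll trim that and settle.

send_rows --deltas '[[[0.08,0,0],[0,0,0],0.5],[[0.07,0,-0.03],[0,0,-0.002],0.5],[[0,0,0],[0,0,0],0.5],[[0,0,0],[0,0,0],0.5],[[0,0,0],[0,0,0],0.5]]'

```text
clock: 15.05
position: [0.5683, 0.0779, 0.1892]
eef_rot: [0.703, 0.712, -0.0, -0.0]
ft_force: [0.6, 0.4, -5.2]
width: 0.143
```

send_rows --deltas '[[[0,0,0],[0,0,0],0.5],[[0,0,0],[0,0,0],0.5],[[0,0,0],[0,0,0],0.5],[[0,0,0],[0,0,0],0.5]]'

```text
clock: 15.55
position: [0.5683, 0.078, 0.1892]
eef_rot: [0.702, 0.712, -0.0, -0.0]
ft_force: [-0.6, -0.2, -5.4]
width: 0.14
```

```bash
python3 - <<'E'
from ov import *
cv2.imwrite("pics/w14.png",manip.snapshot("wrist")[:,:,::-1])
s=manip.observe();p=s["position"]; R=Ro.from_quat(s["eef_rot"]).as_matrix(); yaw=np.arctan2(R[1,1],R[0,1])
print("label est",T(p[0],p[1],yaw,(.0835,.01,.052),p[2]-.071),np.degrees(yaw),"tilt",np.degrees(np.arccos(-R[2,2])),abs(s["joint_vel"]).max(),s["width"],s["ft_force"].round(1),s["clock"])
E
```

```text
label est [0.65166975 0.08905422 0.17013983] 0.7467677932653402 tilt 0.058840688946684594 0.012518046740873581 0.14377356560641846 [ 0.8 -0.7 -4. ] 15.6
```

View pics/w14.png

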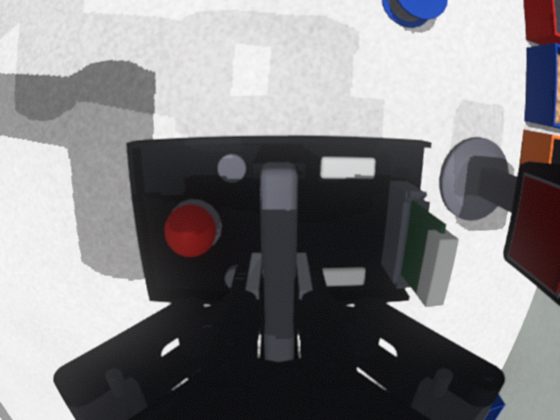

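The arm is still, and the ball is in its pocket at (190,230). The board is in the holder at (430,250). The estimated sticker position is (0.652, 0.089, 0.170), against the window at (0.752, 0.089, 0.170). Handing in.

```bash
python3 -c "
from bench import manip
print(manip.close_job())"
```

```text
the job is handed in; nothing more can be done
None
```

The job is done and handed in at about 15.6 s. The green board is in the tray's card holder with its sticker facing outward, and the tray is held level and still in front of the scanner.

**Board seating:** it came to a firm stop at TCP z = 0.0553, the height computed for fully home, with 13 N of push. The scene picture shows the sticker on the outer side, away from the handle.

**Final pose:**

| | Sticker (estimated) | Window (fitted from the wrist camera) |
|---|---|---|
| x | 0.652 m | 0.752 m |
| y | 0.089 m | 0.089 m |
| z | 0.170 m | 0.170 m (given) |

That leaves a gap of about 100 mm. Tool tilt was 0.06°, and the tray has not visibly turned in the grip. The last wrist picture shows the ball in its pocket and the board in the holder.

**Disagreements:**
- **Cameras:** before the last 1.5 mm sideways trim, the top camera put the gap at about 99 mm and the sideways error 1–2 mm off the wrist figures. This is within the stated 2 mm calibration.
- **Sticker height:** the scene camera saw the sticker about 1 pixel (2–3 mm) lower than computed.
- **Scanner yaw:** fits ranged from about 0.4° to 3°. The two views that showed all four window corners gave 0.4° and 0.9°. I set the tray to about 0.75°.

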